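# Clear the vise's brake lever and press it to its stop

### The arm

A 6-joint arm with a two-finger parallel gripper is mounted at the origin on the work surface. World frame = base frame: x ahead of the robot, y to its left, z up, the work surface at z = 0. Lengths are in m, angles in degrees, forces in N, time in s.
With the tool pointing down it reaches from about 0.325 to 0.775 m from the base axis. Payload 9.3 kg.
Tool frame: the origin (TCP) lies at the very end of the fingers, on their centre line; the grasp point (between the pads) lies 19 mm behind it; x points along the fingers, y is the direction in which the jaws open and shut, and the axes are right-handed (so a half turn about x gives the same grasp; the last joint's range is limited). The gripper opens to 85 mm and grips with 20 to 120 N. Pads are 22 mm wide; open, the fingers measure 114 mm over their backs; the gripper's body (76 mm by 85 mm) begins 54 mm behind the grasp point. The pads swing forward as they close: fully open they stand 13 mm farther back than shut.
Start: joints at [-84.488, 14.817, 1.232, 76.415, 0, 81.257], TCP at [0.135, -0.533, 0.231] pointing down, gripper open.
Joint ranges: [-174.27, 174.27], [-52.1, 104.24], [-59.71, 78.15], [-110.17, 111.67], [-87.03, 83.33], [-180, 180]. Speed limits (degrees/s): [127.2, 127.2, 159.86, 180, 180, 180].

### API

Orientations are given as [roll, pitch, yaw] about the fixed x, y, z axes, in that order (R = Rz(yaw) Ry(pitch) Rx(roll)).
In Python, from cell import ctrl gives the robot as it stands. The module is installed in compiled form; this text tells all that it offers.
- The arm moves only by the shell command python3 -m jog 'ROWS' [FORCE]. ROWS is JSON, a list of rows, each a list of 5 numbers: the shift along the tool's x, y, z in cm, then the turn about the tool's x in degrees, then the finger opening in cm, from 0 to 8.54. In form: [[tx, ty, tz, turn, fingers], ...]. A call has 1 to 12 rows; each row is the pose to reach, as a shift and turn from the pose measured when the call began, along the tool's axes at that moment; what a row does not reach only later rows make up. A row lasts 1/8 s, in which the tool goes at most 62.5 mm and 10.7 degrees, less where a joint would pass 70% of its speed; a pose out of reach is approached as far as the arm can. A call with a gripper value outside its range is refused whole. The fingers move at their own pace and stop on an object; FORCE is the grip in N (left out, the last holds). Time passes only in rows, so rows that repeat a pose let the fingers close. It gives the time, the measured TCP pose, the force and the opening at its end, in the units of the state.
- ctrl.get_obs(): the state, without advancing time (a new reading comes with each control period).
- ctrl.camera(name): name is "scene" or "side" or "wrist"; returns a dict with "img" (384x512x3 uint8, blue, green, red), "range_z" (384x512 float32, m along the optical axis (not along the pixel's ray), 0 where there is no reading), "fovy" (degrees; the focal length in pixels is half the picture's height over the tangent of half this angle, whatever the lens; pixels are square), "cx", "cy" (the principal point, pixels), "extrinsics" (4x4, takes a point from world to camera coordinates). Camera axes: x right, y down, z forward; pixel columns grow to the right and rows downward; lengths in m; the calibration is good to about 2 mm. A picture is of the moment at which its call begins.
- ctrl.sign_off(): hands the job in, once; it reports no verdict.
The state is a dict: "time_s": time; "joint_positions": joint angles; "joint_vel": joint speeds; "joint_efforts": joint torques, N m; "tcp_pos": TCP position; "orientation": TCP orientation; "ft_force": force on the tool from outside, world axes, zero at the start; "ft_torque": the same for the moment, N m; "gripper_width": opening from 0.0 (shut) to 1.0 (fully open).
Only numpy, scipy, OpenCV 4.12 (cv2) and the standard library are available. Lean on these libraries where they do the work, as an engineer would, in place of code of your own. Each camera call takes 0.05 s, during which the arm holds its last target.

### The job

A small spruce block has been left on the bench in the gap between the small vise's brake lever and the fixed bar beside it. Without picking it up, push the block along the bench with the fingertips until it lies a finger's width clear past the free ends of lever and bar; only then press the lever in towards the bar with the backs of the fingers, from its outer side, not pinched, until it comes up against its stop just short of the bar, and finish while holding it there, firmly but without forcing it. Leave the other things on the bench where they are.

Things in the scene. Friction and masses are not known exactly. Their poses are not given: they have to be found in the camera images.
- vise: Small cast-iron vise fixed to the bench, 74 mm tall, brass-faced jaws, tommy bar. Origin on the bench under the axis of the steel bar, level with the lever's pivot; z up. Iron fills x -75 to +45, y -13 to +183 mm of its frame. Bar and lever stick out along its -y, the lever on the bar's -x side (the robot's side). The pivot is the vertical line x = -30, y = 0 mm.
- bar_end (a point): Free end of the fixed bar of the vise: round steel, 14 mm in diameter, level, its axis 24 mm above the bench, running along the vise's -y to this rounded end 190 mm from the vise's origin. Nothing is below it.
- lever (a joint): Brake lever's hinge, rad. 0 = at rest, sprung out, the lever 0.42 rad off parallel with the bar (free end about 109 mm to the vise's -x of the bar's axis); grows as it is pressed towards the bar (+x). Stop at 0.42: parallel to the bar, 18 mm gap left. The spring, felt 150 mm from the pivot, needs 3.5 N to start and 8 N at the stop; let go, it springs back.
- lever_press (a point): Point on the outer face (away from the bar) of the lever, 150 mm from its pivot and 26 mm above the bench; moves with it; a good place to press. The lever is a straight steel blade on edge, 10 mm thick with its brass strip, 194 mm long from pivot to free end, 12 to 40 mm above the bench, its end rounded, 18 mm across.
- lever_inner (a point): Point on the lever's inner face, opposite lever_press: a thin brass strip along the lever's inner face, the side towards the bar; moves with the lever. The fingers must not be on it while the lever is pressed in.
- block: Loose spruce block, 26 x 30 mm, 28 mm high, about 20 g. Origin at the centre of its underside, z up. Starts flat on the bench between lever and bar, 125 to 150 mm along the vise's -y; being taller than their undersides it can leave only past their free ends. Clear means its centre is more than 214 mm from the vise's origin along the vise's -y.
- plane: Boxwood thumb plane, 70 x 24 x 40 mm, on the robot's side of the vise. Bystander.
- bridge_blank: Maple bridge blank lying flat, 44 x 35 x 6 mm, beyond the bar. Bystander.
- scraper: Curved blued-steel scraper lying flat, about 92 x 50 x 3 mm, beyond the vise. Bystander.
- peg: Ebony violin peg lying down, 70 mm long, 14 mm high, beyond the lever's pivot. Bystander.
- soundpost: Spruce soundpost offcut, a rod 60 mm long and 8 mm thick, lying beyond the free end of the bar. Bystander.
- jar: Closed glass jar, 60 mm across and 70 mm tall, on the right of the bench. Bystander.
Not all that is in view belongs to the job. What is meant by the block is not pink, and is the smaller of those in its own colour.

How it is judged:
By the outcome, as a careful person would: the job done as asked, in the order asked, and still so for the second after the job is handed in, while the arm keeps its last pose, push and grip.
It also fails if it takes over 48 s, if anything falls off the work surface, if the arm or the gripper's body presses on something with over 40 N, if the wrist force passes 120 N, or if a joint passes its speed limit or range.

## Working session

There is one attempt and no reset: what is moved stays moved. The work goes in short steps, Python scripts to look and compute and a shell command to move; the robot and the scene stay as the last step left them, time stands still between calls to the robot, and variables do not carry over. Pictures are saved under pics/ and viewed, and the job is handed in when it is done.

```bash
mkdir -p pics
cat > h.py <<'E'
import numpy as np, cv2
from cell import ctrl
def shot(n):
    c=ctrl.camera(n); np.savez('%s.npz'%n,**c); return c
def load(n): return dict(np.load('%s.npz'%n))
def f(c): return 192/np.tan(np.radians(float(c['fovy']))/2)
def world(c,u,v,z=None):
    d=c['range_z'][int(round(v)),int(round(u))]
    F=f(c);ray=np.array([(u-c['cx'])/F,(v-c['cy'])/F,1]);E=c['extrinsics'];R=E[:3,:3];t=E[:3,3]
    if z is None: return R.T@(ray*d-t)
    o=-R.T@t;r=R.T@ray; return o+r*(z-o[2])/r[2]
def proj(c,p):
    q=c['extrinsics'][:3,:3]@np.array(p)+c['extrinsics'][:3,3]; return f(c)*q[0]/q[2]+c['cx'],f(c)*q[1]/q[2]+c['cy']
E
python3 - <<'E'
from h import *
for n in ['scene','side','wrist']:
    c=shot(n); cv2.imwrite('pics/%s0.png'%n,c['img']); print(n,c['fovy'],c['extrinsics'].round(3).tolist())
print(ctrl.get_obs())
E
```

```text
scene 53.044052683689166 [[-0.133, 0.991, -0.006, 0.159], [0.797, 0.103, -0.595, -0.424], [-0.589, -0.084, -0.804, 1.289], [0.0, 0.0, 0.0, 1.0]]
side 43.949652939377515 [[-0.949, -0.316, 0.013, 0.538], [-0.247, 0.714, -0.655, 0.233], [0.198, -0.625, -0.755, 1.301], [0.0, 0.0, 0.0, 1.0]]
wrist 70.74718491105942 [[0.246, -0.969, -0.002, -0.549], [-0.916, -0.234, 0.326, -0.043], [-0.316, -0.079, -0.946, 0.383], [0.0, 0.0, 0.0, 1.0]]
{'time_s': 0.15, 'joint_positions': array([-8.44882100e+01,  1.48434580e+01,  1.20149366e+00,  7.64160806e+01,
        1.70085970e-04,  8.12556437e+01]), 'joint_vel': array([-0.06130367, -0.18458607,  0.19522406,  0.04169065, -0.07122625,
       -0.01459682]), 'joint_efforts': array([ 2.84777976e-03, -5.55970860e+01,  3.44661820e+01,  1.13513687e-02,
       -1.91870208e-04,  1.79661043e-06]), 'tcp_pos': array([ 0.13540864, -0.53286193,  0.23081605]), 'orientation': array([-98.9122464 ,  89.94195478,  95.34389975]), 'ft_force': array([ 0.93798511,  1.54922746, -0.01590021]), 'ft_torque': array([-0.02360281, -0.02196183,  0.00931229]), 'gripper_width': 0.9975275311938377}
```

View pics/scene0.png

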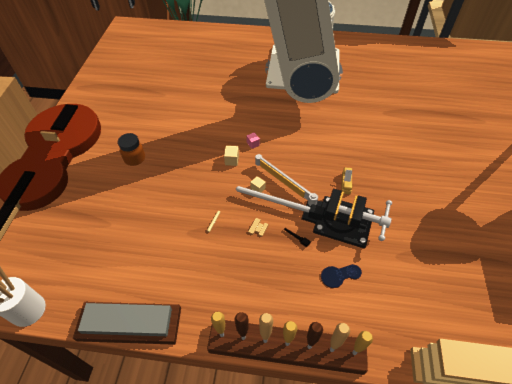

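View pics/side0.png

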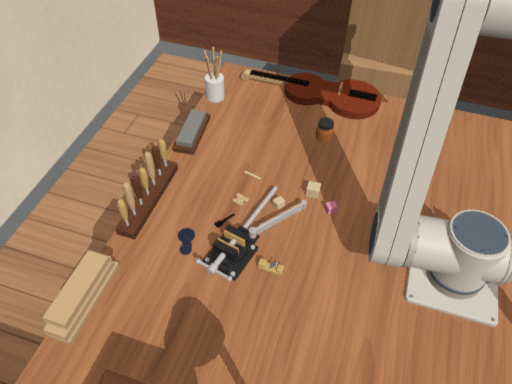

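View pics/wrist0.png

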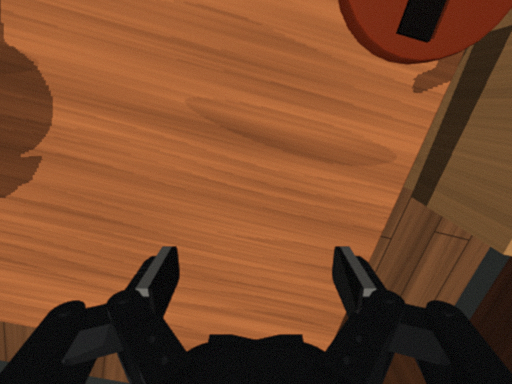

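Run:
```python
from h import *
c=load('scene'); im=c['img'][125:260,195:400]; cv2.imwrite('pics/s0c.png',cv2.resize(im,None,fx=3.9,fy=3.9,interpolation=cv2.INTER_CUBIC))
d=load('side'); im=d['img'][160:290,170:350]; cv2.imwrite('pics/d0c.png',cv2.resize(im,None,fx=4.4,fy=4.4,interpolation=cv2.INTER_CUBIC))
for p in [(258,183),(231,155),(253,140),(314,198),(259,159),(240,190)]: print(p,world(c,*p).round(3))
print(proj(c,[.135,-.533,.23]))
```

```text
(258, 183) [ 0.526 -0.084  0.026]
(231, 155) [ 0.448 -0.166  0.034]
(253, 140) [ 0.38  -0.117  0.027]
(314, 198) [0.564 0.056 0.039]
(259, 159) [ 0.456 -0.091  0.038]
(240, 190) [ 0.555 -0.125  0.028]
(np.float64(115.95955695639017), np.float64(11.791861788700118))
```

View pics/s0c.png

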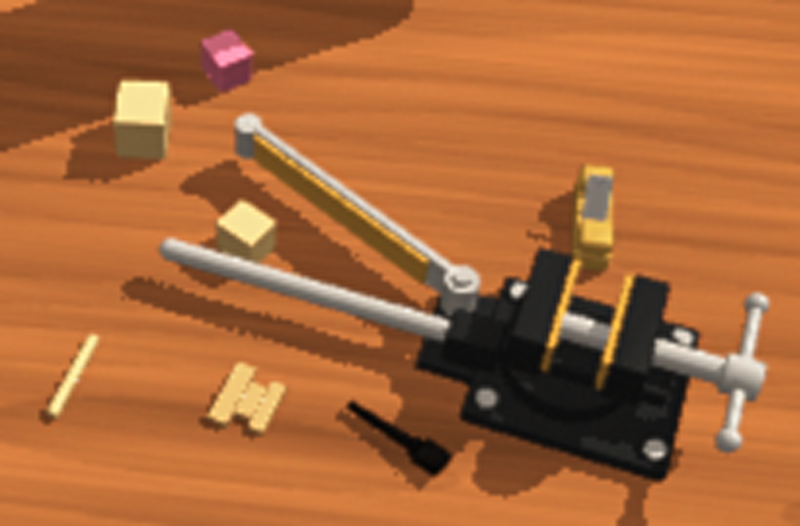

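View pics/d0c.png

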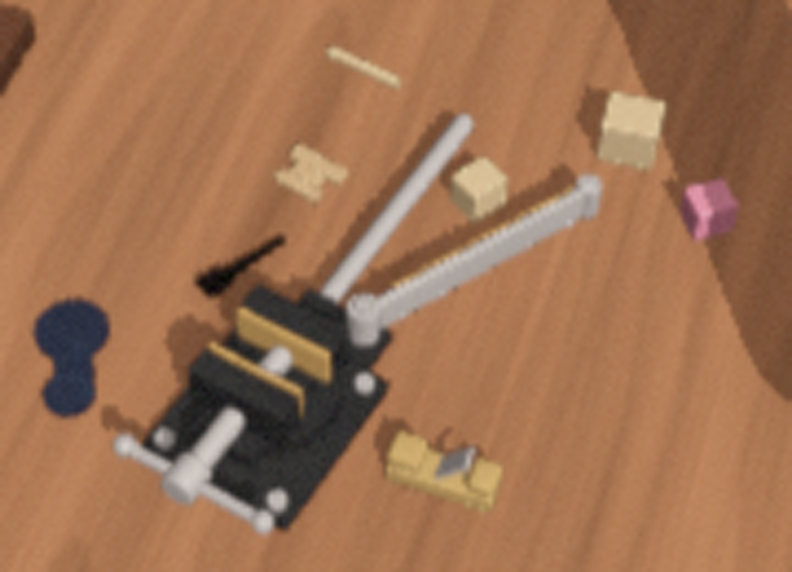

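```bash
cat >> h.py <<'E'
def cloud(c):
    F=f(c);v,u=np.mgrid[0:384,0:512];d=c['range_z'].astype(float)
    P=np.stack([(u-c['cx'])/F*d,(v-c['cy'])/F*d,d],-1)-c['extrinsics'][:3,3]
    W=P@c['extrinsics'][:3,:3]; W[d==0]=np.nan; return W
E
python3 - <<'E'
from h import *
canv=np.zeros((600,800,3),np.uint8)
for n in ['scene','side']:
    c=load(n);W=cloud(c)
    # floor check
    m=(W[...,0]>.38)&(W[...,0]<.62)&(W[...,1]>-.25)&(W[...,1]<.1)
    z=W[m][:,2]; print(n,'floor',np.median(z[z<.01]))
    mm=m&(W[...,2]>.012)&(W[...,2]<.06)
    for p,col in zip(W[mm],c['img'][mm]):
        a=int((p[1]+.25)*2000);b=int((p[0]-.36)*2000)
        cv2.circle(canv,(a,b),2 if n=='scene' else 1,tuple(int(x) for x in (col if n=='scene' else 255-col)),-1)
    # bar: line through bar end seed to near vise
    seed=np.array([.555,-.125]); d=np.array([.02,.18]);
    A=np.array([.555,-.125]);B=np.array([.59,.03])
    for it in range(4):
        dd=(B-A)/np.linalg.norm(B-A);nn=np.array([-dd[1],dd[0]])
        q=W[m&(W[...,2]>.020)&(W[...,2]<.036)][:,:2]-A; s=q@dd;t=q@nn
        k=(abs(t)<(.02 if it==0 else .010))&(s>-.02)&(s<.13)
        pf=np.polyfit(s[k],t[k],1); A,B=A+nn*pf[1],A+nn*(pf[1]+pf[0]*.15)+dd*.15
    print(n,'bar',A,dd,np.degrees(np.arctan2(dd[0],dd[1])),'end s',np.sort(s[k])[:4],k.sum())
for k in range(8): 
    cv2.putText(canv,'%.2f'%(-.25+.05*k),(k*100,12),0,.4,(255,255,255)); cv2.putText(canv,'%.2f'%(.36+.05*k),(0,k*100+12),0,.4,(255,255,255))
cv2.imwrite('pics/top0.png',canv)
E
```

```text
scene floor -0.0007541572822026017
scene bar [ 0.55189422 -0.12429895] [0.22358558 0.9746843 ] 12.919718913465813 end s [-0.01355436 -0.01208597 -0.01192544 -0.01155458] 323
side floor -1.3436436126798615e-05
side bar [ 0.54818205 -0.12346045] [0.22521993 0.97430795] 13.01581090108479 end s [-0.01264052 -0.01186757 -0.01155785 -0.01022236] 176
```

View pics/top0.png

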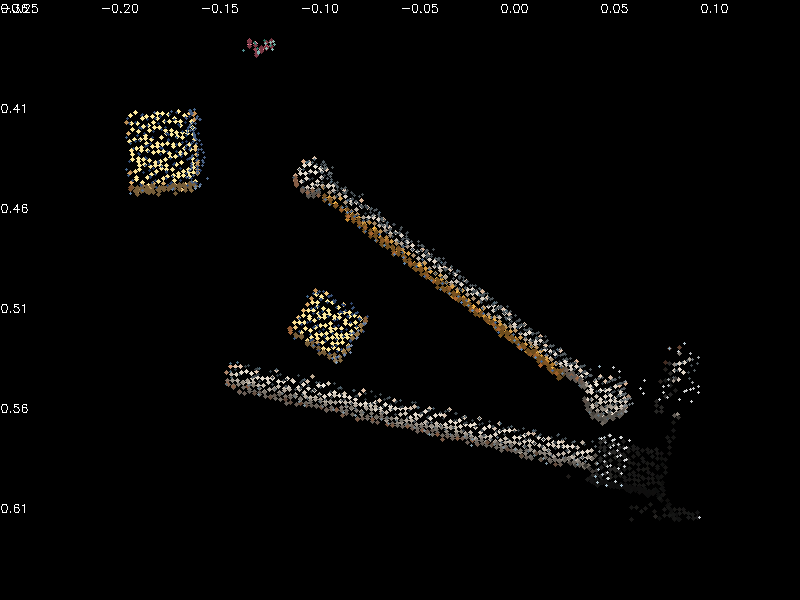

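```bash
cat >> h.py <<'E'
from scipy.spatial.transform import Rotation as Ro
VR=np.array([[.975,.224],[-.224,.975]]); VO=np.array([.589,.048])
def v2w(vx,vy): return VO+VR@np.array([vx,vy])
def w2v(p): return VR.T@(np.array(p)[:2]-VO)
def plan(vx,vy,z):
    o=ctrl.get_obs(); R=Ro.from_euler('xyz',o['orientation'],degrees=True).as_matrix()
    t=np.append(v2w(vx,vy),z); d=R.T@(t-o['tcp_pos'])*100
    for s in (1,-1):
        y=R.T@np.append(s*VR[:,0],0); print('turn',np.degrees(np.arctan2(y[2],y[1])).round(2),end=' ')
    print('shift',d.round(2)); return d
def st():
    o=ctrl.get_obs(); p=o['tcp_pos']; R=Ro.from_euler('xyz',o['orientation'],degrees=True).as_matrix()
    F=o['ft_force']; print('t',round(o['time_s'],2),'vise',(w2v(p)*1000).round(1),'z',(p[2]*1000).round(1),'Fv',(VR.T@F[:2]).round(1),F[2].round(1),'w',o['gripper_width'].round(3)); print(R.round(3).tolist()); print('j',o['joint_positions'].round(1))
E
python3 - <<'E'
from h import *
c=load('scene')
for p in [(213,222),(231,155)]: q=world(c,*p); print(p,q.round(3),w2v(q).round(3))
print('block',w2v([.522,-.087]),'pivot',w2v([.5585,.0535]))
st(); plan(-.037,-.108,.10);plan(-.037,-.108,.009)
E
```

```text
(213, 222) [ 0.642 -0.178  0.007] [ 0.102 -0.208]
(231, 155) [ 0.448 -0.166  0.034] [-0.089 -0.24 ]
block [-0.035085 -0.146633] pivot [-0.0309695 -0.0014695]Traceback (most recent call last):
  File "<stdin>", line 5, in <module>
  File "h.py", line 30, in st
    F=o['ft_force']; print('t',round(o['time_s'],2),'vise',(w2v(p)*1000).round(1),'z',(p[2]*1000).round(1),'Fv',(VR.T@F[:2]).round(1),F[2].round(1),'w',o['gripper_width'].round(3)); print(R.round(3).tolist()); print('j',o['joint_positions'].round(1))
                                                                                                                                                        ^^^^^^^^^^^^^^^^^^^^^^^^
AttributeError: 'float' object has no attribute 'round'
```

```bash
sed -i "s/o\['gripper_width'\].round(3)/round(o['gripper_width'],3)/" h.py
python3 - <<'E'
from h import *
st(); plan(-.037,-.106,.10);plan(-.037,-.106,.009)
for n in ['scene','side']:
    W=cloud(load(n)).reshape(-1,3); v=(W[:,:2]-VO)@VR
    k=(W[:,2]>.024)&(W[:,2]<.032)&(v[:,0]>-.065)&(v[:,0]<-.012)&(v[:,1]>-.18)&(v[:,1]<-.11)
    q=v[k].astype(np.float32); print(n,k.sum(),cv2.minAreaRect(q*1000),q.mean(0))
E
```

```text
t 0.15 vise [-312.1 -667.9] z 230.8 Fv [0.6 1.7] -0.0 w 0.998
[[-0.0, 0.246, -0.969], [0.001, -0.969, -0.246], [-1.0, -0.001, -0.0]]
j [-84.5  14.8   1.2  76.4   0.   81.3]
turn -62.81 turn 117.19 shift [ 13.13 -37.37 -50.13]
turn -62.81 turn 117.19 shift [ 22.23 -37.36 -50.12]
scene 105 ((-34.18602752685547, -145.30030822753906), (30.0035400390625, 26.343536376953125), 69.08866882324219) [-0.03443952 -0.14539558]
side 66 ((-35.31676483154297, -144.8399658203125), (32.74913787841797, 28.847986221313477), 74.73468017578125) [-0.03441441 -0.14400308]
```

```bash
python3 -m jog '[[0,-4,-5,-6,6],[0,-8,-10,-12,4],[0,-12,-15,-18,2],[2,-16,-20,-26,0],[3,-20,-25,-34,0],[4,-24,-30,-42,0],[6,-28,-36,-50,0],[8,-32,-42,-57,0],[9,-36,-48,-62,0],[10,-37.3,-50.1,-62.8,0],[10,-37.3,-50.1,-62.8,0],[10,-37.3,-50.1,-62.8,0]]' 40; python3 -c "
from h import *
st(); plan(-.037,-.106,.009)"
```

```text
time_s: 1.65
tcp_pos: [0.529, -0.0473, 0.1307]
orientation: [-116.2, 89.9, 141.0]
ft_force: [-0.9, -0.5, -0.3]
gripper_width: -0.001
t 1.65 vise [ -37.2 -106.4] z 130.7 Fv [-0.8 -0.7] -0.3 w -0.001
[[-0.002, 0.975, -0.223], [0.001, -0.223, -0.975], [-1.0, -0.002, -0.001]]
j [-14.2  15.9 -12.3  61.9   0.   88.7]
turn 0.08 turn -179.92 shift [12.17  0.04 -0.02]
```

```bash
python3 -m jog '[[3,0,0,0,0],[6,0,0,0,0],[7.5,0,0,0,0],[7.5,0,0,0,0]]'; python3 -c "
from h import *
st(); plan(-.037,-.106,.009)
for n in ['scene','side','wrist']:
    c=shot(n)
    im=c['img'] if n=='wrist' else c['img'][125:260,195:400] if n=='scene' else c['img'][160:290,170:350]
    cv2.imwrite('pics/%s1.png'%n,cv2.resize(im,None,fx=1.5 if n=='wrist' else 3.8,fy=1.5 if n=='wrist' else 3.8,interpolation=cv2.INTER_CUBIC))
"
```

```text
time_s: 2.15
tcp_pos: [0.5281, -0.0481, 0.0555]
orientation: [-103.2, 89.8, 153.8]
ft_force: [0.6, -0.4, -0.1]
gripper_width: -0.003
t 2.15 vise [ -37.8 -107.3] z 55.5 Fv [ 0.7 -0.2] -0.1 w -0.003
[[-0.003, 0.975, -0.224], [0.001, -0.224, -0.975], [-1.0, -0.003, -0.001]]
j [-14.3  19.6 -19.2  51.4   0.   88.6]
turn 0.0 turn -180.0 shift [ 4.65  0.09 -0.12]
```

View pics/scene1.png

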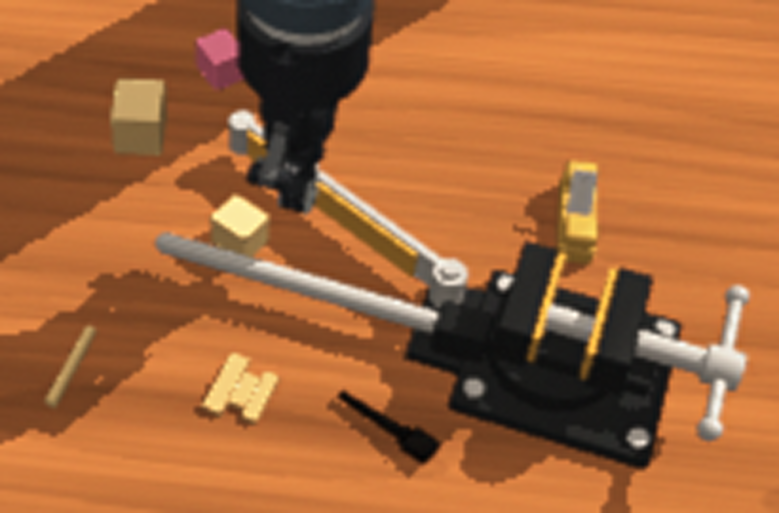

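View pics/wrist1.png

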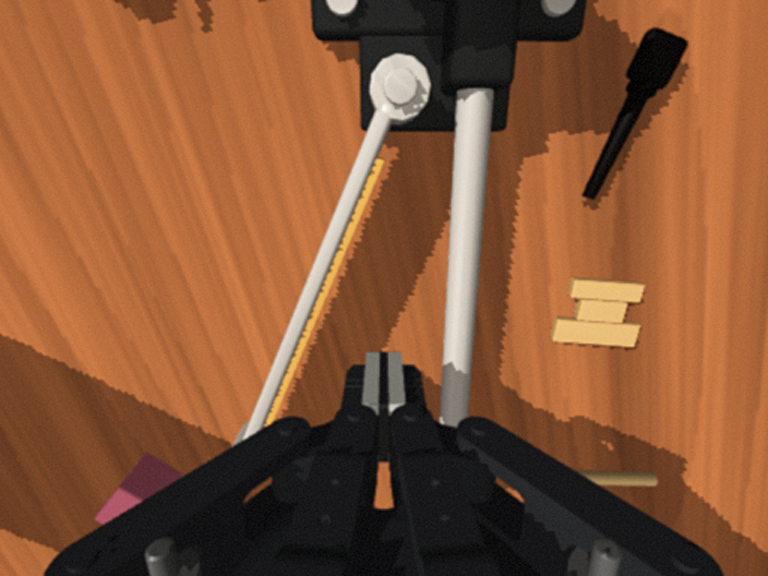

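```bash
python3 -m jog '[[1.5,0.1,-0.1,0,0],[3,0.1,-0.1,0,0],[4.4,0.1,-0.1,0,0],[4.5,0.1,-0.1,0,0],[4.5,0.1,-0.1,0,0]]'; python3 -c "
from h import *
st(); plan(-.036,-.204,.010)
for n in ['scene']:
    c=shot(n)
    im=c['img'][125:260,195:400]
    cv2.imwrite('pics/%s2.png'%n,cv2.resize(im,None,fx=3.8,fy=3.8,interpolation=cv2.INTER_CUBIC))
"
```

```text
time_s: 2.92
tcp_pos: [0.5306, -0.047, 0.0117]
orientation: [-153.4, 90.0, 103.7]
ft_force: [-0.3, -0.3, -0.7]
gripper_width: -0.0
t 2.92 vise [ -35.6 -105.7] z 11.7 Fv [-0.2 -0.3] -0.7 w -0.0
[[-0.0, 0.975, -0.223], [0.001, -0.223, -0.975], [-1.0, -0.0, -0.001]]
j [-14.1  22.4 -22.4  45.2   0.   88.8]
turn 0.05 turn -179.95 shift [ 0.17 -0.05  9.85]
```

View pics/scene2.png

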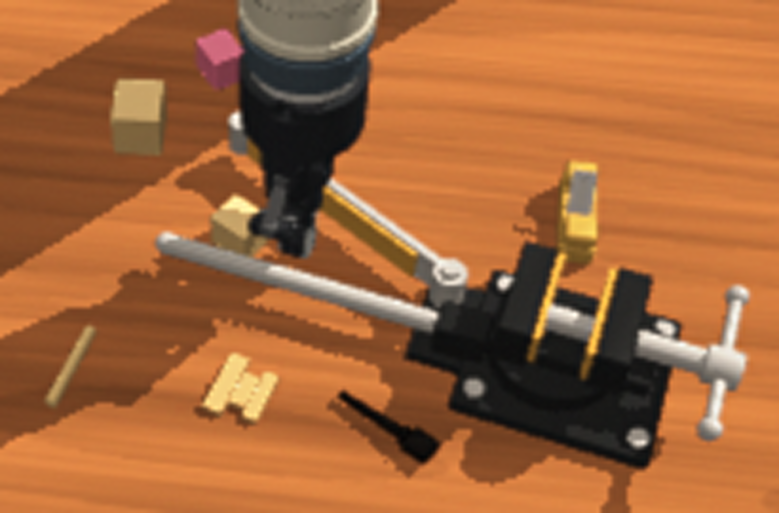

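```bash
python3 -m jog '[[0.2,0,0.5,0,0],[0.2,0,1,0,0],[0.2,0,1.5,0,0],[0.2,0,2,0,0],[0.2,0,2.5,0,0],[0.2,0,3,0,0],[0.2,0,3.5,0,0],[0.2,0,4,0,0],[0.2,0,4.5,0,0],[0.2,0,5,0,0]]'; python3 -c "
from h import *
st(); plan(-.036,-.204,.010)
for n in ['scene','side']:
    c=shot(n)
    im=c['img'][125:260,195:400] if n=='scene' else c['img'][160:290,170:350]
    cv2.imwrite('pics/%s3.png'%n,cv2.resize(im,None,fx=3.8,fy=3.8,interpolation=cv2.INTER_CUBIC))
"
```

```text
time_s: 4.22
tcp_pos: [0.5196, -0.0961, 0.01]
orientation: [160.9, 90.0, 58.1]
ft_force: [-0.3, 0.7, 0.2]
gripper_width: 0.001
t 4.22 vise [ -35.4 -156. ] z 10.0 Fv [-0.4  0.6] 0.2 w 0.001
[[0.0, 0.975, -0.223], [0.001, -0.223, -0.975], [-1.0, 0.0, -0.001]]
j [-19.6  22.2 -23.1  44.7   0.   83.3]
turn 0.05 turn -179.95 shift [-0.   -0.07  4.81]
```

View pics/scene3.png

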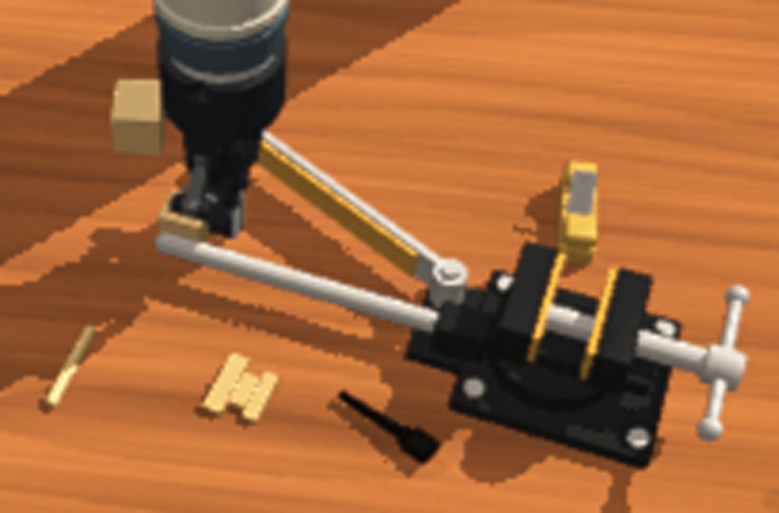

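View pics/side3.png

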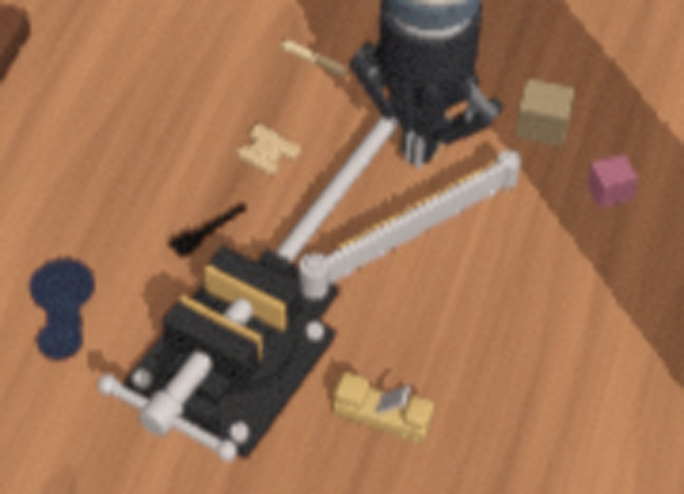

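```bash
python3 -m jog '[[0,0,0.5,0,0],[0,0,1,0,0],[0,0,1.5,0,0],[0,0,2,0,0],[0,0,2.5,0,0],[0,0,3,0,0],[0,0,3.5,0,0],[0,0,4,0,0],[0,0,4.5,0,0],[0,0,5,0,0],[0,0,5,0,0]]'; python3 -c "
from h import *
st()
for n in ['scene','side']:
    c=shot(n)
    im=c['img'][125:260,195:400] if n=='scene' else c['img'][160:290,170:350]
    cv2.imwrite('pics/%s4.png'%n,cv2.resize(im,None,fx=3.8,fy=3.8,interpolation=cv2.INTER_CUBIC))
    W=cloud(c).reshape(-1,3); v=(W[:,:2]-VO)@VR
    k=(W[:,2]>.023)&(W[:,2]<.032)&(v[:,0]>-.065)&(v[:,0]<-.005)&(v[:,1]>-.26)&(v[:,1]<-.20)
    print(n,k.sum(),v[k].min(0),v[k].max(0))
"
```

```text
time_s: 5.7
tcp_pos: [0.5083, -0.1454, 0.0099]
orientation: [152.7, 90.0, 49.7]
ft_force: [0.9, 0.4, 0.7]
gripper_width: -0.001
t 5.7 vise [ -35.3 -206.6] z 9.9 Fv [0.7 0.6] 0.7 w -0.001
[[0.0, 0.975, -0.224], [0.0, -0.224, -0.975], [-1.0, 0.0, -0.0]]
j [-25.1  22.2 -23.1  44.7   0.   77.9]
scene 40 [-0.02365742 -0.24695222] [-0.01511441 -0.20110154]
side 6 [-0.04744016 -0.24844128] [-0.02245547 -0.20022164]
```

View pics/scene4.png

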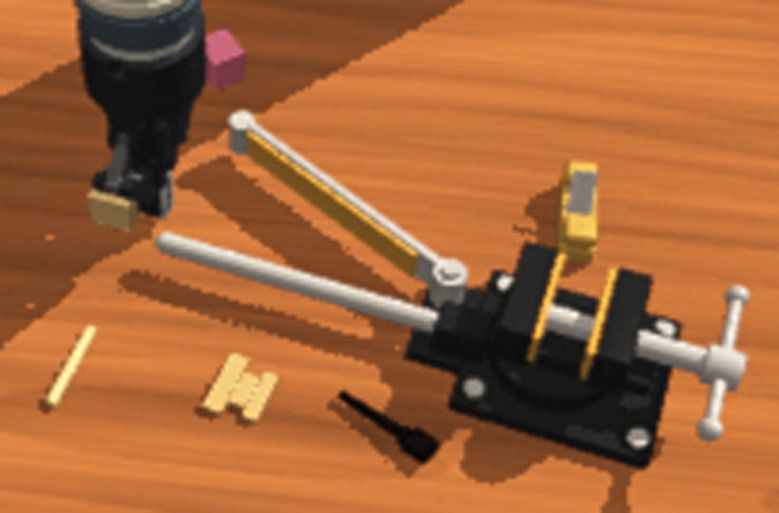

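```bash
python3 -m jog '[[0,0,-0.3,0,0],[0,0,-0.6,0,0],[-2,0,-0.6,0,0],[-5,0,-0.6,0,0],[-8,0,-0.6,0,0],[-8,-2,-2,0,0],[-8,-6,-4,0,0],[-8,-10,-6,0,0],[-8,-10,-6,0,0]]'; python3 -c "
from h import *
st(); plan(-.132,-.145,.012)
for n in ['scene','side']:
    c=shot(n)
    im=c['img'][125:260,195:400] if n=='scene' else c['img'][160:290,170:350]
    cv2.imwrite('pics/%s5.png'%n,cv2.resize(im,None,fx=3.8,fy=3.8,interpolation=cv2.INTER_CUBIC))
    W=cloud(c).reshape(-1,3); v=(W[:,:2]-VO)@VR
    k=(W[:,2]>.023)&(W[:,2]<.032)&(v[:,0]>-.065)&(v[:,0]<-.005)&(v[:,1]>-.27)&(v[:,1]<-.20)
    print(n,k.sum(),v[k].min(0),v[k].max(0))
    k=(W[:,2]>.010)&(W[:,2]<.045)&(v[:,0]>-.18)&(v[:,0]<-.06)&(v[:,1]>-.27)&(v[:,1]<-.20)
    print('big',n,k.sum(),v[k].min(0),v[k].max(0))
"
```

```text
time_s: 6.92
tcp_pos: [0.422, -0.0623, 0.0901]
orientation: [-134.8, 89.9, 122.4]
ft_force: [0.3, -1.1, 0.9]
gripper_width: 0.004
t 6.92 vise [-138.1 -145. ] z 90.1 Fv [ 0.6 -1. ] 0.9 w 0.004
[[-0.001, 0.975, -0.222], [0.001, -0.222, -0.975], [-1.0, -0.001, -0.001]]
j [-19.7   8.3 -29.2  52.5   0.   83.1]
turn 0.12 turn -179.88 shift [7.81 0.61 0.02]
scene 102 [-0.04317831 -0.24749841] [-0.01490045 -0.21747248]
big scene 316 [-0.17964471 -0.26671252] [-0.07708176 -0.20024873]
side 64 [-0.04103213 -0.2499598 ] [-0.01508877 -0.21603607]
big side 55 [-0.1799784  -0.24696905] [-0.1190145  -0.20063397]
```

View pics/scene5.png

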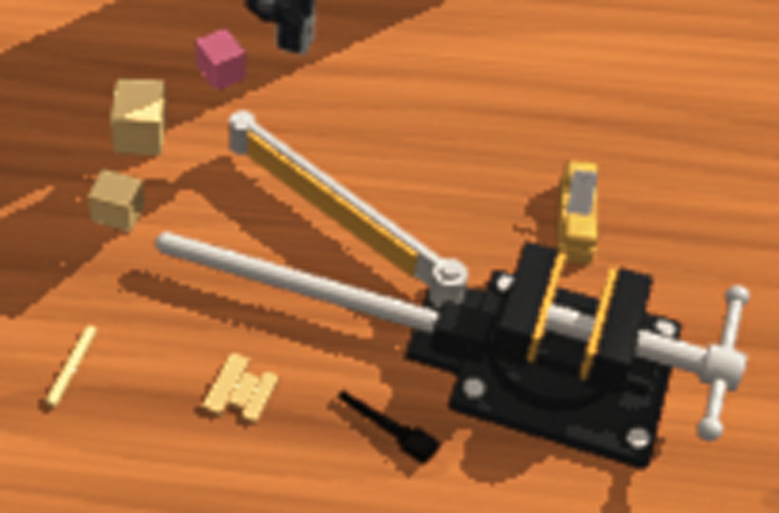

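View pics/side5.png

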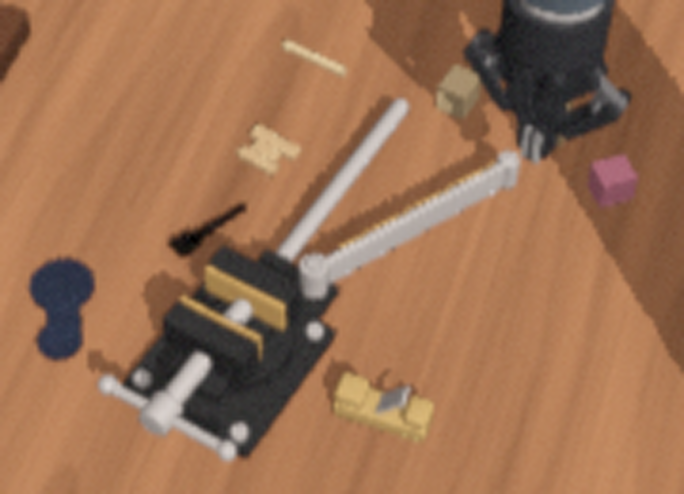

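```bash
python3 -m jog '[[2,0,0,0,0],[4,0,0,0,0],[6,0,0,0,0],[7.5,0,0,0,0],[7.8,0,0,0,0],[7.8,0,0,0,0]]'; python3 -c "
from h import *
st(); plan(-.050,-.15,.012)
for n in ['side','wrist']:
    c=shot(n)
    im=c['img'][140:270,190:370] if n=='side' else c['img']
    g=3.8 if n=='side' else 1.5
    cv2.imwrite('pics/%s6.png'%n,cv2.resize(im,None,fx=g,fy=g,interpolation=cv2.INTER_CUBIC))
"
```

```text
time_s: 7.78
tcp_pos: [0.4255, -0.0646, 0.0125]
orientation: [99.1, 89.9, -3.8]
ft_force: [0.2, -0.3, 0.8]
gripper_width: -0.001
t 7.78 vise [-134.2 -146.4] z 12.5 Fv [ 0.2 -0.3] 0.8 w -0.001
[[0.002, 0.975, -0.223], [-0.0, -0.223, -0.975], [-1.0, 0.002, -0.0]]
j [-19.8  14.1 -35.8  40.    0.   83.1]
turn 0.04 turn -179.96 shift [0.06 8.41 0.38]
```

View pics/side6.png

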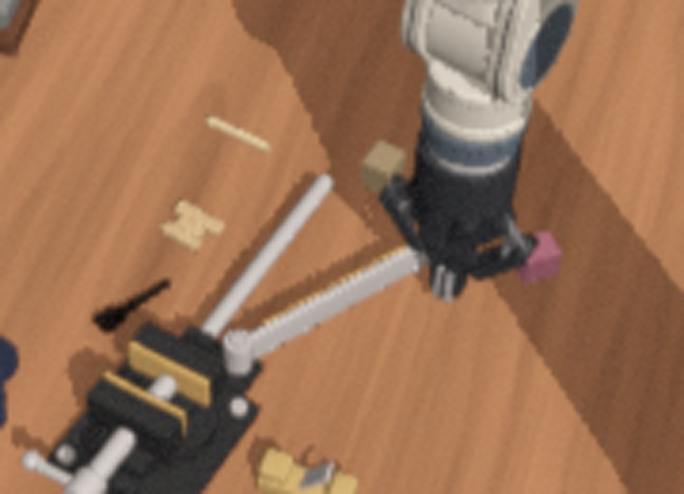

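View pics/wrist6.png

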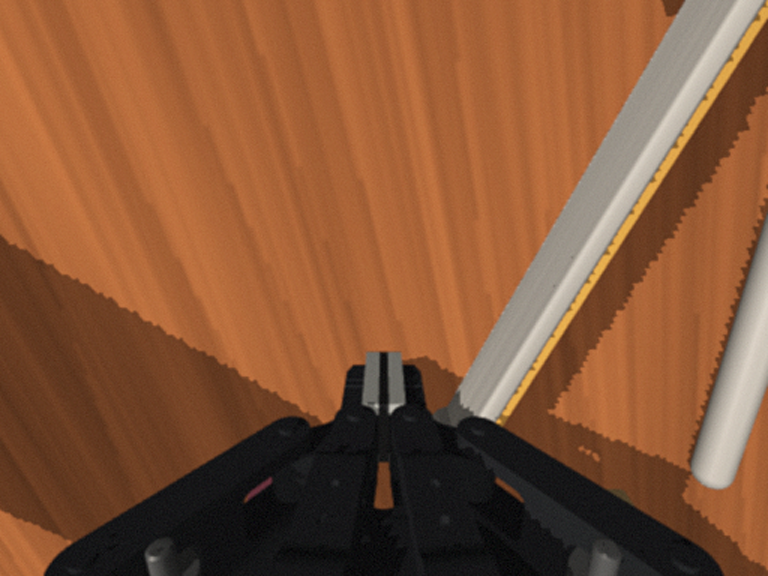

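```bash
python3 -m jog '[[-0.3,0.6,0,0,0],[-0.3,1.2,0,0,0],[-0.3,1.8,0,0,0],[-0.3,2.4,0,0,0],[-0.3,3,0,0,0],[-0.3,3.6,0,0,0],[-0.3,4.2,0,0,0],[-0.3,4.8,0,0,0],[-0.3,5.4,0,0,0],[-0.3,6,0,0,0],[-0.3,6,0,0,0]]'; python3 -c "
from h import *
st(); plan(-.050,-.148,.016)
for n in ['side','wrist']:
    c=shot(n)
    im=c['img'][140:270,190:370] if n=='side' else c['img']
    g=3.8 if n=='side' else 1.5
    cv2.imwrite('pics/%s7.png'%n,cv2.resize(im,None,fx=g,fy=g,interpolation=cv2.INTER_CUBIC))
"
```

```text
time_s: 9.25
tcp_pos: [0.483, -0.0779, 0.0153]
orientation: [-50.1, 90.0, -153.0]
ft_force: [-7.0, -1.7, 0.1]
gripper_width: -0.003
t 9.25 vise [ -75.1 -146.5] z 15.3 Fv [-6.5 -3.2] 0.1 w -0.003
[[-0.001, 0.975, -0.223], [-0.0, -0.223, -0.975], [-1.0, -0.001, 0.0]]
j [-19.   18.7 -28.   43.4  -0.   83.9]
turn 0.03 turn -179.97 shift [-0.07  2.51  0.16]
```

View pics/side7.png

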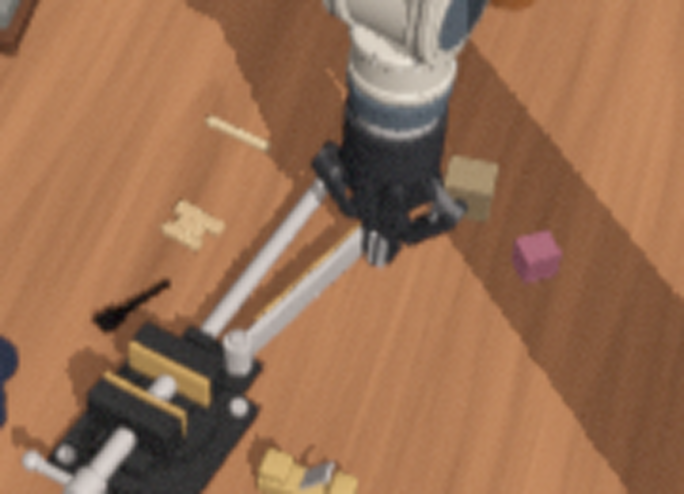

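View pics/wrist7.png

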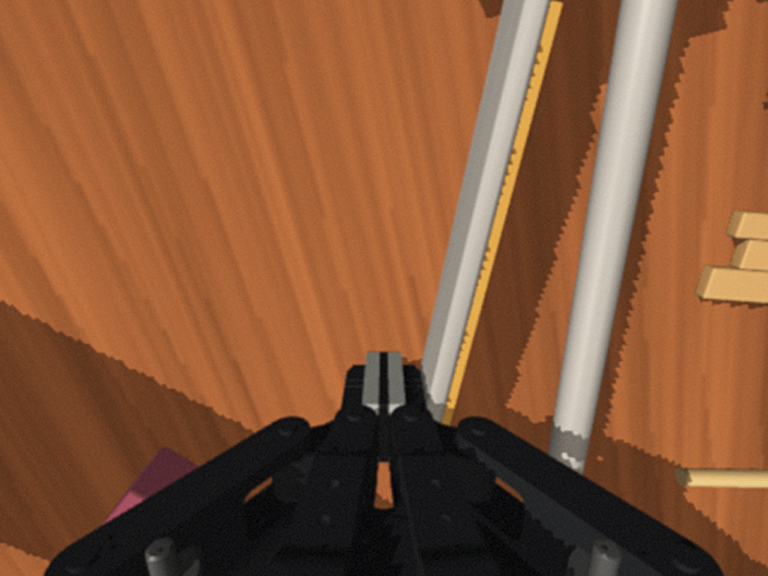

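```bash
python3 -m jog '[[0,0.4,0,0,0],[0,0.8,0,0,0],[0,1.2,0.1,0,0],[0,1.5,0.1,0,0],[0,1.8,0.1,0,0],[0,1.8,0.1,0,0],[0,1.8,0.1,0,0]]'; python3 -c "
from h import *
st(); plan(-.050,-.148,.016)
"
```

```text
time_s: 10.22
tcp_pos: [0.4987, -0.0831, 0.0148]
orientation: [-63.7, 89.8, -166.6]
ft_force: [-8.6, -3.0, 2.6]
gripper_width: 0.001
t 10.22 vise [ -58.6 -148.1] z 14.8 Fv [-7.7 -4.9] 2.6 w 0.001
[[-0.004, 0.975, -0.224], [-0.001, -0.224, -0.975], [-1.0, -0.004, 0.002]]
j [-18.9  20.1 -25.7  44.4  -0.1  84. ]
turn -0.0 turn 180.0 shift [-0.12  0.86  0.  ]
```

```bash
python3 -m jog '[[0,0.2,0,0,0],[0,0.4,0,0,0],[0,0.6,0,0,0],[0,0.6,0,0,0],[0,0.6,0,0,0]]'; python3 -c "
from h import *
st()"; python3 -m jog '[[0,0.15,0,0,0],[0,0.3,0,0,0],[0,0.3,0,0,0]]'; python3 -c "
from h import *
st()"
```

```text
time_s: 10.85
tcp_pos: [0.5035, -0.0846, 0.0146]
orientation: [-65.5, 89.6, -168.5]
ft_force: [-8.8, -1.4, 5.1]
gripper_width: -0.004
t 10.85 vise [ -53.6 -148.5] z 14.6 Fv [-8.3 -3.4] 5.1 w -0.004
[[-0.007, 0.974, -0.224], [-0.001, -0.224, -0.975], [-1.0, -0.006, 0.003]]
j [-18.9  20.6 -24.9  44.8  -0.2  84.1]
time_s: 11.22
tcp_pos: [0.5055, -0.0852, 0.0144]
orientation: [-69.3, 89.5, -172.3]
ft_force: [-8.0, 0.1, 6.3]
gripper_width: -0.001
t 11.22 vise [ -51.6 -148.6] z 14.4 Fv [-7.9 -1.7] 6.3 w -0.001
[[-0.009, 0.974, -0.224], [-0.001, -0.224, -0.974], [-1.0, -0.008, 0.003]]
j [-18.8  20.9 -24.5  45.1  -0.2  84.2]
```

```bash
python3 -c "
from h import *
for n in ['side','wrist','scene']:
    c=shot(n)
    im=c['img'][140:270,190:370] if n=='side' else c['img'] if n=='wrist' else c['img'][125:260,195:400]
    g=3.8 if n!='wrist' else 1.5
    cv2.imwrite('pics/%s8.png'%n,cv2.resize(im,None,fx=g,fy=g,interpolation=cv2.INTER_CUBIC))
"
```

```text
(no output)
```

View pics/side8.png

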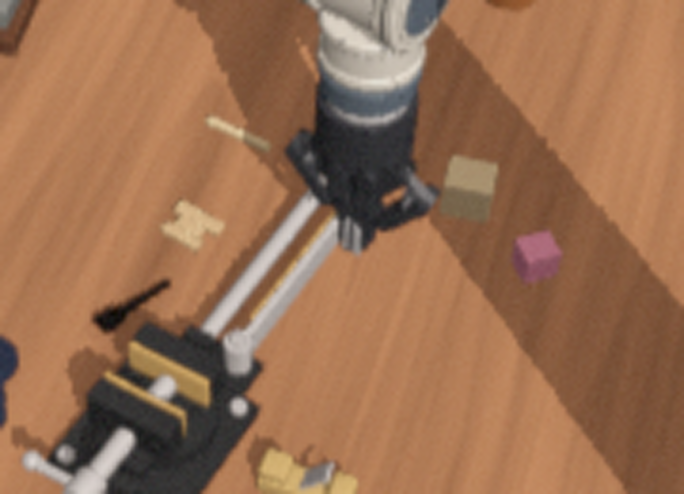

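View pics/wrist8.png

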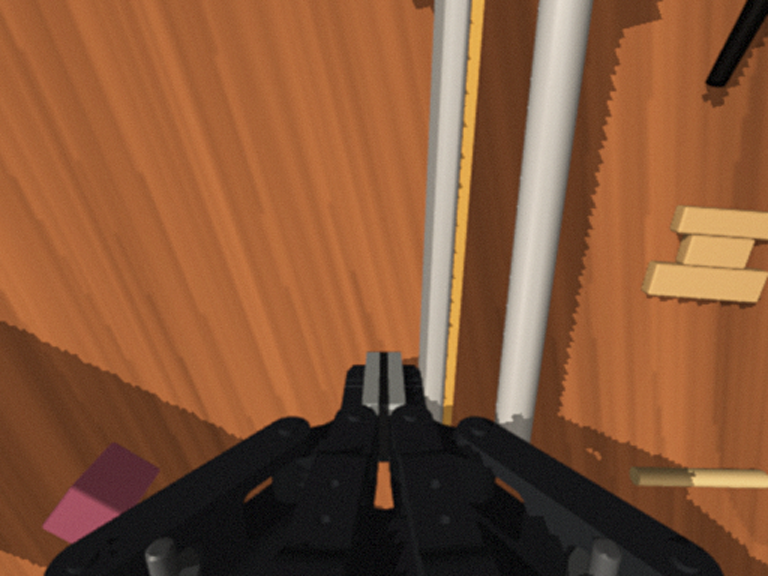

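View pics/scene8.png

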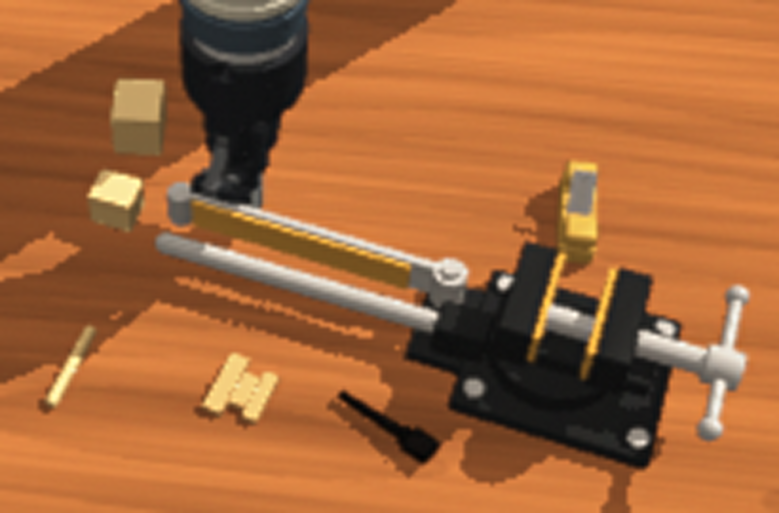

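```bash
cat > lev.py <<'E'
from h import *
from scipy import stats
for n in ['scene','side','wrist']:
    c=shot(n); W=cloud(c).reshape(-1,3); v=(W[:,:2]-VO)@VR
    k=(W[:,2]>.036)&(W[:,2]<.044)&(v[:,0]>-.06)&(v[:,0]<-.012)&(v[:,1]>-.13)&(v[:,1]<-.03)
    b=(W[:,2]>.027)&(W[:,2]<.034)&(abs(v[:,0])<.009)&(v[:,1]>-.13)&(v[:,1]<-.03)
    for nm,m in (('lever',k),('bar',b)):
        if m.sum()>10:
            r=stats.theilslopes(v[m,0],v[m,1]); print(n,nm,m.sum(),'slope rad',round(r[0],4),'vx@-100mm',round((r[1]-.1*r[0])*1000,1))
E
python3 lev.py; python3 -m jog '[[-0.1,0,0,0,0],[-0.2,0,0,0,0],[-0.2,0,0,0,0]]'; python3 -c "
from h import *
st()"
```

```text
scene lever 141 slope rad 0.0125 vx@-100mm -31.2
scene bar 158 slope rad 0.004 vx@-100mm 1.2
side lever 88 slope rad 0.0097 vx@-100mm -32.1
side bar 96 slope rad -0.0026 vx@-100mm -1.1
wrist lever 5843 slope rad 0.0118 vx@-100mm -32.3
wrist bar 6535 slope rad -0.0007 vx@-100mm -2.4
time_s: 11.9
tcp_pos: [0.5033, -0.0845, 0.0153]
orientation: [-78.1, 89.2, 178.9]
ft_force: [-8.3, 0.9, -3.1]
gripper_width: -0.005
t 11.9 vise [ -53.9 -148.4] z 15.3 Fv [-8.3 -1. ] -3.1 w -0.005
[[-0.014, 0.974, -0.225], [0.0, -0.225, -0.974], [-1.0, -0.013, 0.003]]
j [-18.8  20.8 -24.5  45.5  -0.2  84.2]
```

```bash
python3 -m jog '[[0,0.2,0,0,0],[0,0.4,0,0,0],[0,0.5,0,0,0],[0,0.5,0,0,0],[0,0.5,0,0,0]]'; python3 -c "
from h import *
st()"; python3 lev.py
```

```text
time_s: 12.52
tcp_pos: [0.5068, -0.0854, 0.0148]
orientation: [-79.4, 89.0, 177.6]
ft_force: [-8.9, -0.5, 3.6]
gripper_width: -0.002
t 12.53 vise [ -50.2 -148.4] z 14.8 Fv [-8.5 -2.5] 3.6 w -0.002
[[-0.017, 0.974, -0.225], [0.001, -0.225, -0.974], [-1.0, -0.017, 0.003]]
j [-18.8  21.2 -23.9  45.8  -0.3  84.2]
scene lever 148 slope rad -0.0009 vx@-100mm -30.1
scene bar 158 slope rad -0.0045 vx@-100mm 1.4
side lever 98 slope rad 0.0058 vx@-100mm -31.4
side bar 100 slope rad 0.0027 vx@-100mm -1.4
wrist lever 5792 slope rad 0.0008 vx@-100mm -31.1
wrist bar 6539 slope rad 0.0001 vx@-100mm -2.3
```

```bash
python3 -m jog '[[0,0.15,0,0,0],[0,0.3,0,0,0],[0,0.3,0,0,0]]'; python3 -c "
from h import *
st()"; python3 lev.py
```

```text
time_s: 13.05
tcp_pos: [0.5073, -0.0855, 0.0146]
orientation: [-80.7, 88.8, 176.4]
ft_force: [-14.6, 1.4, 11.1]
gripper_width: -0.006
t 13.05 vise [ -49.7 -148.5] z 14.6 Fv [-14.6  -1.9] 11.1 w -0.006
[[-0.022, 0.974, -0.225], [0.001, -0.225, -0.974], [-1.0, -0.021, 0.004]]
j [-18.7  21.4 -23.6  46.2  -0.3  84.3]
scene lever 151 slope rad -0.0053 vx@-100mm -29.4
scene bar 157 slope rad -0.0144 vx@-100mm 1.7
side lever 89 slope rad -0.0013 vx@-100mm -30.3
side bar 88 slope rad -0.0187 vx@-100mm -0.4
wrist lever 5790 slope rad -0.0023 vx@-100mm -30.8
wrist bar 6558 slope rad -0.0006 vx@-100mm -2.2
```

```bash
python3 -m jog '[[-0.05,0.3,0,0,0],[-0.05,0.4,0,0,0],[-0.05,0.4,0,0,0],[-0.05,0.4,0,0,0],[-0.05,0.4,0,0,0],[-0.05,0.4,0,0,0],[-0.05,0.4,0,0,0],[-0.05,0.4,0,0,0]]'; python3 -c "
from h import *
st()"; python3 lev.py;  python3 -c "
from h import *
st()
for n in ['side','wrist','scene']:
    c=load(n)
    im=c['img'][140:270,190:370] if n=='side' else c['img'] if n=='wrist' else c['img'][125:260,195:400]
    g=3.8 if n!='wrist' else 1.5
    cv2.imwrite('pics/%s9.png'%n,cv2.resize(im,None,fx=g,fy=g,interpolation=cv2.INTER_CUBIC))
    if n!='wrist':
        W=cloud(c).reshape(-1,3); v=(W[:,:2]-VO)@VR
        k=(W[:,2]>.023)&(W[:,2]<.032)&(v[:,0]>-.065)&(v[:,0]<-.005)&(v[:,1]>-.27)&(v[:,1]<-.206)
        print(n,k.sum(),v[k].min(0),v[k].max(0))
"
```

```text
time_s: 14.2
tcp_pos: [0.5075, -0.0856, 0.0146]
orientation: [-82.0, 88.3, 175.0]
ft_force: [-19.7, 2.0, 14.1]
gripper_width: 0.002
t 14.2 vise [ -49.6 -148.5] z 14.6 Fv [-19.7  -2.5] 14.1 w 0.002
[[-0.029, 0.974, -0.225], [0.003, -0.225, -0.974], [-1.0, -0.029, 0.004]]
j [-18.7  21.7 -23.1  46.8  -0.4  84.3]
scene lever 143 slope rad -0.0031 vx@-100mm -29.5
scene bar 166 slope rad -0.007 vx@-100mm 1.8
side lever 85 slope rad -0.0068 vx@-100mm -30.9
side bar 94 slope rad -0.0054 vx@-100mm -1.0
wrist lever 5809 slope rad -0.0043 vx@-100mm -30.6
wrist bar 6628 slope rad -0.0006 vx@-100mm -2.2
t 14.35 vise [ -49.6 -148.5] z 14.6 Fv [-19.4  -2.9] 13.8 w -0.003
[[-0.029, 0.974, -0.225], [0.003, -0.225, -0.974], [-1.0, -0.029, 0.004]]
j [-18.7  21.7 -23.1  46.8  -0.4  84.3]Traceback (most recent call last):
  File "<string>", line 12, in <module>
    print(n,k.sum(),v[k].min(0),v[k].max(0))
                    ~~~~~~~~^^^
    return umr_minimum(a, axis, None, out, keepdims, initial, where)
ValueError: zero-size array to reduction operation minimum which has no identity
```

```bash
python3 -m jog '[[-0.15,0.35,0,0,0],[-0.2,0.35,0,0,0],[-0.2,0.35,0,0,0],[-0.2,0.35,0,0,0],[-0.2,0.35,0,0,0],[-0.2,0.35,0,0,0]]'; python3 -c "
from h import *
st()"; python3 lev.py;  python3 -c "
from h import *
st()
for n in ['side','wrist','scene']:
    c=load(n)
    im=c['img'][140:270,190:370] if n=='side' else c['img'] if n=='wrist' else c['img'][125:260,195:400]
    g=3.8 if n!='wrist' else 1.5
    cv2.imwrite('pics/%s9.png'%n,cv2.resize(im,None,fx=g,fy=g,interpolation=cv2.INTER_CUBIC))
    if n=='scene':
        W=cloud(c).reshape(-1,3); v=(W[:,:2]-VO)@VR
        k=(W[:,2]>.023)&(W[:,2]<.032)&(v[:,0]>-.065)&(v[:,0]<-.005)&(v[:,1]>-.27)&(v[:,1]<-.206)
        print(n,k.sum(),v[k].min(0),v[k].max(0))
"
```

```text
time_s: 15.1
tcp_pos: [0.507, -0.0854, 0.0151]
orientation: [-83.4, 87.9, 173.6]
ft_force: [-15.6, 0.7, 1.4]
gripper_width: -0.002
t 15.1 vise [ -50.  -148.5] z 15.1 Fv [-15.3  -2.8] 1.4 w -0.002
[[-0.037, 0.974, -0.225], [0.004, -0.225, -0.974], [-0.999, -0.037, 0.004]]
j [-18.7  21.9 -22.7  47.5  -0.5  84.3]
scene lever 147 slope rad 0.0055 vx@-100mm -29.3
scene bar 161 slope rad -0.0059 vx@-100mm 1.9
side lever 86 slope rad 0.0074 vx@-100mm -30.7
side bar 94 slope rad 0.0102 vx@-100mm -1.4
wrist lever 5771 slope rad -0.0023 vx@-100mm -30.7
wrist bar 6631 slope rad -0.0016 vx@-100mm -2.2
t 15.25 vise [ -50.  -148.4] z 15.1 Fv [-14.8  -2.4] 0.1 w -0.002
[[-0.037, 0.974, -0.225], [0.004, -0.225, -0.974], [-0.999, -0.037, 0.004]]
j [-18.7  21.9 -22.7  47.5  -0.5  84.3]
scene 103 [-0.04436668 -0.24819053] [-0.01535841 -0.21735434]
```

View pics/scene9.png

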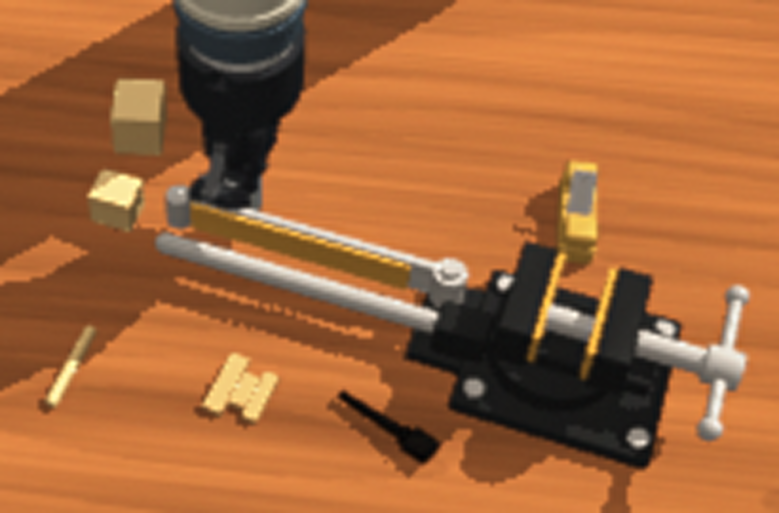

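View pics/wrist9.png

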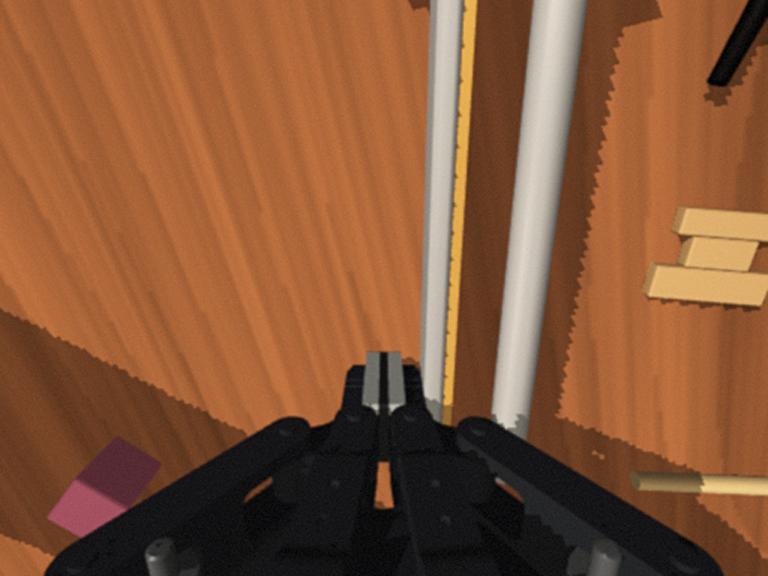

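```bash
python3 -c "
from h import *
st(); print(ctrl.sign_off()); st()"
```

```text
t 15.25 vise [ -50.  -148.4] z 15.1 Fv [-14.8  -2.4] 0.1 w -0.002
[[-0.037, 0.974, -0.225], [0.004, -0.225, -0.974], [-0.999, -0.037, 0.004]]
j [-18.7  21.9 -22.7  47.5  -0.5  84.3]
the job is handed in; nothing more can be done
None
the job is handed in; nothing more can be done
```

The job is handed in, with the arm still holding the lever in against its stop; the last reading before that was at 15.25 s.

- **Block:** I pushed the smaller spruce block out along the bench with the closed fingertips. Its centre is now about 232 mm along the vise's -y, past the 214 mm needed. It was still there in the last scene picture.
- **Lever:** I lifted the fingers over the lever and pressed it in from its outer side with the back of the closed fingers.
- **At the stop:** The lever measures parallel with the bar to within about 0.002 rad in the wrist view. The force rose from about 8.5 N to 14.6 N while the tip moved only 0.5 mm, which is what contact with the stop looks like.
- **Hold:** The arm is holding with about 15 N sideways and almost no vertical force. The highest reading was about 24 N in total, before I eased off.
- **Other things on the bench:** The bystanders in the last pictures look unmoved. I did not recheck the jar at the end.
- **Checks that disagreed:** The scene and side cameras gave noisier lever-to-bar angles, differing by up to about 0.01 rad. The tool also tilted about 2° under the load, so it is not quite vertical.

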